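# Dock the dosing cup and clear the coffee grinder with a short burst

### The arm

A 6-joint arm with a two-finger parallel gripper is mounted at the origin on a cart in front of the work surface, level with it; the furniture and walls round the work are solid. World frame = base frame: x ahead of the robot, y to its left, z up, the work surface at z = 0. Lengths are in m, angles in rad, forces in N, time in s.
With the tool pointing down it reaches from about 0.3 to 0.75 m from the base axis. Payload 8.5 kg.
Tool frame: the origin (TCP) lies midway between the tips of the shut fingers; the grasp point (between the pads) lies env.grasp_offset behind it (env.grasp_offset is the distance from the TCP to the grasp point, in m); z points along the fingers, x is the direction in which the jaws open and shut, and the axes are right-handed (so a half turn about z gives the same grasp; the last joint's range is limited). The gripper opens to 88 mm and grips with 3 to 60 N. Pads are 18 mm wide; open, the fingers measure 123 mm over their backs; the gripper's body (75 mm by 187 mm) begins 45 mm behind the grasp point.
Start: joints at [1.09, 0.381, 1.297, -0, 1.464, -0.215], TCP at [0.144, 0.531, 0.239] pointing down, gripper open.
Joint ranges: [-3.11, 3.11], [-0.89, 2.33], [0.22, 2.48], [-1.42, 4.56], [0.17, 2.85], [-2.88, 2.88]. Speed limits (rad/s): [2.39, 2.39, 3.14, 3.14, 3.14, 3.14].

### API

Orientations are given as a unit quaternion [w, x, y, z].
In Python, from cell import env gives the robot as it stands.
- The arm moves only by the shell command python3 -m creep 'ROWS' [OPENING] [FORCE]. ROWS is JSON, a list of rows, each a list of 6 numbers: the shift along the tool's x, y, z in mm, then the turn, a rotation vector about the tool's x, y, z in rad. A call has 1 to 12 rows; each row is the pose to reach, as a shift and turn from the pose commanded when the call began, along the tool's axes at that moment; what a row does not reach only later rows make up. A row lasts 1/8 s, in which the tool goes at most 62.5 mm and 10.7 degrees, less where a joint would pass 70% of its speed; a pose out of reach is approached as far as the arm can. A call with a gripper value outside its range is refused whole. OPENING is the gripper's target within -1 to 1 (fully open at 1, half-way at 0, shut at -1), set as the call begins (- or left out, the last holds). The fingers move at their own pace and stop on an object; FORCE is the grip in N (left out, the last holds). Time passes only in rows, so rows that repeat a pose let the fingers close. It gives the time, the measured TCP pose, the force and the opening at its end, in the units of the state.
- env.observe(): the state, without advancing time (a new reading comes with each control period).
- env.get_image(name): name is "scene" or "side" or "wrist"; returns a dict with "img" (384x512x3 uint8, red, green, blue), "fx", "fy", "cx", "cy" (pixels), "eye" and "rotation" of the camera in the world. Camera axes: x right, y up, looking along -z (the intrinsics and any distortion apply to the point x, -y, -z); pixel columns grow to the right and rows downward; lengths in m; the calibration is good to about 2 mm. A picture is of the moment at which its call begins. There is no depth.
- env.finish_job(): hands the job in, once; it reports no verdict.
Trained networks look in the newest picture that a camera, given by its name, has taken for a name from the list of things; names that differ only in an ending like _2 or _b are one class to them, and where a whole thing is asked for, a point or a joint stands for the part that bears it (a point fixed in the world has none). Each returns a list of dicts, best first, with "confidence" (0 to 1); they miss things now and then, are a little off and sometimes report something else, mostly with a low value. They report only what shows in the picture. A call takes as long as a camera call.
- env.silhouettes(thing, camera): "pixels" (384x512 bool, what is visible of it) and "centre" ([column, row] in pixels, amid what is visible of it).
- env.mark_of(thing, camera): "centre" ([column, row] in pixels: a listed point, or the origin of a listed thing).
The state is a dict: "time": time; "joint_positions": joint angles; "qd": joint speeds; "tau": joint torques, N m; "tool_pos": TCP position; "ee_rot": TCP orientation; "wrist_force": force on the tool from outside, world axes, zero at the start; "moment": the same for the moment, N m; "finger_gap": opening from 0.0 (shut) to 1.0 (fully open).
Only numpy, scipy, OpenCV 4.12 (cv2) and the standard library are available. Lean on these libraries where they do the work, as an engineer would, in place of code of your own. Each camera call takes 0.05 s, during which the arm holds its last target.

### The job

The coffee grinder has just been cleaned and wants a short burst to clear its chute: set the steel dosing cup on the grinder's deck and push it back into the sprung fork until it snaps fully home under the spout. Only then push the red-tipped switch lever all the way over to the green-dot side (towards the cup), hold it there for a good second, and let it spring back to the middle by itself. Never push the lever to the orange-dot side, which is reverse, and leave the yellow and blue cups where they stand.

Things in the scene. Friction and masses are not known exactly. Their poses are not given: they have to be found in the camera images.
- grinder: Coffee grinder, fixed. Origin on the worktop under the axis of the docked cup; x to the machine's rear, y to its left, z up. Flat deck 20 mm high, x -100 (front edge) to +170 mm, y -65 to +65. Behind the cup stands an aluminium tower (x +64 to +170, 112 mm wide) with amber hopper, 301 mm high. Right of the deck a black switch pod 42 mm high, x -100 to +30, y -59 to -125 mm.
- cradle_seat (a point): Centre of the underside of the fully docked cup, on the deck, 20 mm above the worktop; axes as the grinder. Two rubber posts behind stop the cup here. At x -20, y +-31 mm stand the grey rollers (12 mm thick, 4 to 42 mm above the deck) of two spring arms, 50 mm apart. Pushing the 64 mm cup between them takes 6 to 16 N; past its widest part the force drops and they close in front of it.
- deck_front (a point): Point on the deck, 20 mm above the worktop, on the cradle's centre line, 85 mm in front of cradle_seat (15 mm behind the deck's front edge). The cup stands free of the rollers while its centre is 45 mm or more in front of cradle_seat.
- chute_front (a point): Foremost point of the dark chute tube that leans out of the tower over the cradle: 18 mm behind the docked cup's axis, 126 mm above the worktop; the tube's lowest point is at 108 mm, above the cup's rim. So the cup must be slid in from the front, and a hand straight above the cradle would strike the chute; push the cup's front instead.
- dosing_cup: Open steel cup, upright, a plain cylinder 64 mm in outside diameter and 76 mm high, wall 3 mm, floor 8 mm, about 0.3 kg. Origin at the centre of its underside, z up. Stands loose on the worktop. It slides on the deck; pushed above mid-height it may tip.
- lever_tip (a point): Point on the axis of the switch lever, in its red grip (19 mm thick, 44 to 72 mm above the pivot), 64 mm above the pivot. It swings to the machine's left (green dot, towards the cup) and right (orange dot). Below the grip is a steel stem 11 mm thick.
- switch_pivot (a point): Pivot of the switch lever, on top of the pod at grinder x -45, y -92, z +42 mm; the pivot's axis is the grinder's x axis.
- switch (a joint): Angle of the switch lever, rad: 0 upright in the middle, + towards the cup (green dot, run), - the other way (orange dot, reverse); stops at +-0.42, where the tip has moved 26 mm. A spring brings it back to 0; held at its stop it pushes back with about 5 N at the tip.
- yellow_cup: Bystander: yellow plastic cup, 56 mm wide, 78 mm high. Origin at the centre of its underside.
- blue_cup: Bystander: blue plastic cup, 64 mm wide, 62 mm high. Origin at the centre of its underside.

How it is judged:
By the outcome, as a careful person would: the job done as asked, in the order asked, and still so for the second after the job is handed in, with the robot touching nothing.
It also fails if it takes over 67 s, if anything falls off the work surface, if the arm or the gripper's body presses on something with over 40 N, if the wrist force passes 120 N, or if a joint passes its speed limit or range.

## Working session

There is one attempt and no reset: what is moved stays moved. The work goes in short steps, Python scripts to look and compute and a shell command to move; the robot and the scene stay as the last step left them, time stands still between calls to the robot, and variables do not carry over. Pictures are saved under pics/ and viewed, and the job is handed in when it is done.

```bash
ls; mkdir -p pics; python3 - <<'E'
from cell import env
import cv2
o=env.observe(); print({k:o[k] for k in o if k in('time','tool_pos','ee_rot','wrist_force','finger_gap')}, env.grasp_offset)
for n in("scene","side","wrist"):
    d=env.get_image(n); cv2.imwrite(f"pics/a_{n}.png",d["img"][:,:,::-1]); print(n,d["fx"],d["fy"],d["cx"],d["cy"],d["eye"],d["rotation"],[k for k in d])
    for t in["dosing_cup","cradle_seat","deck_front","lever_tip","switch_pivot","grinder","chute_front","yellow_cup","blue_cup"]:
        print(t,[(r["centre"],round(r["confidence"],2)) for r in env.mark_of(t,n)][:2])
E
```

```text
pics
{'time': 0.0, 'tool_pos': array([0.14436029, 0.53042665, 0.23812437]), 'ee_rot': array([ 3.24308391e-04,  7.94577289e-01,  6.07162561e-01, -6.71571634e-04]), 'wrist_force': array([ 0.18496924,  0.56266624, -0.06957334]), 'finger_gap': 0.9966201128165019} 0.0187
scene 412.7620489838704 412.7620489838704 256.9138076554277 201.40781188533248 [0.14343657 0.45722659 0.79314351] [-0.28735247 -0.11926698  0.35387187  0.88203098] ['img', 'fx', 'fy', 'cx', 'cy', 'eye', 'rotation']
dosing_cup [([318.0, 222.8], 0.58)]
cradle_seat [([179.9, 247.9], 0.6)]
deck_front [([202.3, 270.3], 0.72)]
lever_tip [([221.0, 213.0], 0.49)]
switch_pivot [([223.5, 232.7], 0.85)]
grinder [([182.4, 253.7], 0.78)]
chute_front [([349.0, 192.0], 0.73), ([171.0, 208.9], 0.66)]
yellow_cup [([345.5, 191.3], 0.83)]
blue_cup [([299.4, 255.6], 0.91), ([180.5, 251.7], 0.68)]
side 450.70753416111904 450.70753416111904 263.55778469983363 196.09599390495123 [ 0.22643192 -0.96068604  0.65253748] [ 0.85100221  0.49767766 -0.08473887 -0.14467729] ['img', 'fx', 'fy', 'cx', 'cy', 'eye', 'rotation']
dosing_cup [([232.7, 274.3], 0.61)]
cradle_seat [([283.0, 195.3], 0.66)]
deck_front [([254.9, 197.2], 0.81)]
lever_tip [([272.2, 181.5], 0.49)]
switch_pivot [([268.4, 206.2], 0.6)]
grinder [([283.7, 202.1], 0.9)]
chute_front [([286.7, 160.4], 0.89)]
yellow_cup [([253.4, 321.6], 0.91)]
blue_cup [([211.8, 243.5], 0.9), ([269.6, 209.7], 0.45)]
wrist 271.90836058987577 271.90836058987577 257.9380077723251 192.73696501567815 [0.06528756 0.55149783 0.38539417] [ 0.78478124 -0.1251372  -0.09507512  0.59951631] ['img', 'fx', 'fy', 'cx', 'cy', 'eye', 'rotation']
dosing_cup []
cradle_seat []
deck_front []
lever_tip []
switch_pivot []
grinder []
chute_front []
yellow_cup []
blue_cup []
```

View pics/a_scene.png

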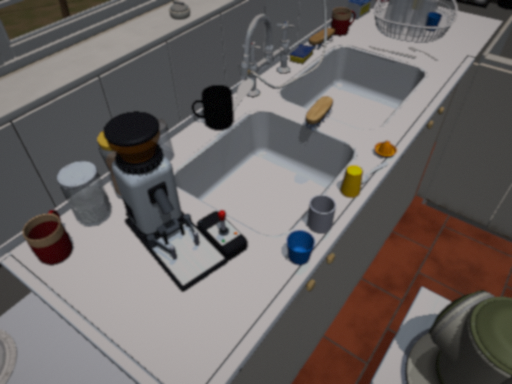

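View pics/a_side.png

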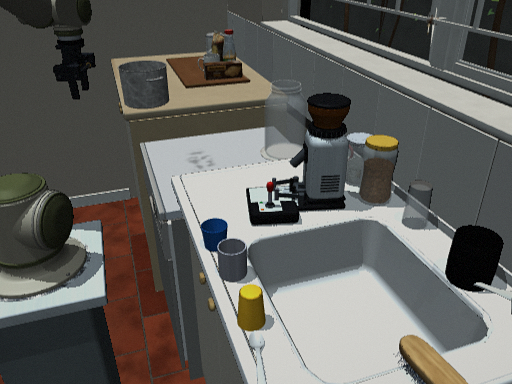

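View pics/a_wrist.png

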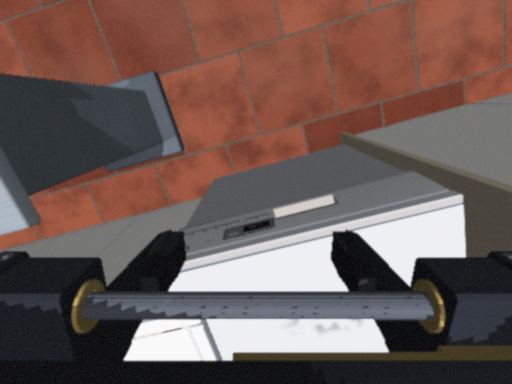

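Scene: the grinder is at about (150,200), with its pod and red lever at (222,215). The steel cup is at (320,213), between blue (300,247) and yellow (352,181). The side view shows the same layout, with steel at (232,260). Next I'll triangulate.

```bash
cat > h.py <<'E'
import numpy as np, cv2
from scipy.spatial.transform import Rotation as R
from scipy.optimize import least_squares
from cell import env
def cam(d): 
    q=np.array(d["rotation"]); return dict(K=(d["fx"],d["fy"],d["cx"],d["cy"]),e=np.array(d["eye"]),R=R.from_quat(q[[1,2,3,0]]).as_matrix())
def proj(c,P):
    p=(np.atleast_2d(P)-c["e"])@c["R"]; fx,fy,cx,cy=c["K"]
    return np.c_[cx-fx*p[:,0]/p[:,2], cy+fy*p[:,1]/p[:,2]]
def ray(c,uv):
    fx,fy,cx,cy=c["K"]; v=np.array([(uv[0]-cx)/fx,-(uv[1]-cy)/fy,-1.]); v=c["R"]@v; return c["e"],v
def onplane(c,uv,z):
    e,v=ray(c,uv); return e+v*(z-e[2])/v[2]
def pose():
    o=env.observe(); q=np.array(o["ee_rot"]); return np.array(o["tool_pos"]),R.from_quat(q[[1,2,3,0]]).as_matrix(),o
GP={"cradle_seat":(0,0,20),"deck_front":(-85,0,20),"lever_tip":(-45,-92,106),"switch_pivot":(-45,-92,42),"grinder":(0,0,0),"chute_front":(18,0,126)}
def g2w(g,P):
    c,s=np.cos(g[2]),np.sin(g[2]); P=np.atleast_2d(P)/1000.
    return np.c_[g[0]+c*P[:,0]-s*P[:,1], g[1]+s*P[:,0]+c*P[:,1], P[:,2]]
E
python3 - <<'E'
from h import *
C={n:cam(env.get_image(n)) for n in("scene","side")}
obs=[]
for n in C:
    for t in GP:
        for r in env.mark_of(t,n): 
            if t=="chute_front" and r["centre"][0]>330: continue
            obs.append((n,t,np.array(r["centre"])));break
for n in C:
    for a in obs:
        if a[0]==n and a[1]!="x": print(n,a[1],a[2],onplane(C[n],a[2],GP[a[1]][2]/1000).round(4))
f=lambda g:np.concatenate([(proj(C[n],g2w(g,GP[t]))[0]-uv) for n,t,uv in obs])
s=least_squares(f,[0.6,0.3,0.5],loss="soft_l1"); print("g",s.x,np.degrees(s.x[2])); print(f(s.x).reshape(-1,2).round(1).tolist())
def outline(c,x,y,r,h):
    a=np.linspace(0,2*np.pi,60); P=np.vstack([np.c_[x+r*np.cos(a),y+r*np.sin(a),0*a+z] for z in(0,h)])
    m=np.zeros((384*4,512*4),np.uint8); cv2.fillConvexPoly(m,cv2.convexHull((proj(c,P)*4).round().astype(np.int32)),1); return m[::4,::4]>0
for t,r,h in(("dosing_cup",.032,.076),("yellow_cup",.028,.078),("blue_cup",.032,.062)):
    res=[]
    M={}
    for n in C:
        L=env.silhouettes(t,n)
        if not L: print(t,n,"none");continue
        k=L[0]; M[n]=k["pixels"]; mk=env.mark_of(t,n); 
        print(t,n,k["confidence"],k["centre"],k["pixels"].sum(),"mark",[onplane(C[n],m["centre"],0).round(4) for m in mk[:1]])
    def bb(m): ys,xs=np.nonzero(m); return np.array([xs.min(),xs.max(),ys.min(),ys.max(),xs.mean(),ys.mean()])
    p0=np.mean([onplane(C[n],bb(M[n])[4:],h/2)[:2] for n in M],axis=0)
    from scipy.optimize import minimize
    cost=lambda p:sum(1-(outline(C[n],p[0],p[1],r,h)&M[n]).sum()/(outline(C[n],p[0],p[1],r,h)|M[n]).sum() for n in M)
    b=minimize(cost,p0,method="Nelder-Mead",options=dict(initial_simplex=[p0,p0+[.01,0],p0+[0,.01]])); print(t,p0.round(4),b.x.round(4),b.fun, np.hypot(*b.x))
    for n in M: print(n,cost and 1-(outline(C[n],*b.x,r,h)&M[n]).sum()/(outline(C[n],*b.x,r,h)|M[n]).sum())
E
```

```text
scene cradle_seat [179.4 248.6] [0.6436 0.0916 0.02  ]
scene deck_front [200.3 269.6] [0.5645 0.107  0.02  ]
scene lever_tip [220.8 213.9] [0.5804 0.0066 0.106 ]
scene switch_pivot [223.7 229.9] [ 5.829e-01 -1.000e-04  4.200e-02]
scene grinder [180.3 250.7] [ 0.6504  0.0855 -0.    ]
scene chute_front [171.8 210.7] [0.6611 0.0756 0.126 ]
side cradle_seat [282.4 195.6] [0.6503 0.0854 0.02  ]
side deck_front [251.  194.7] [0.5669 0.1202 0.02  ]
side lever_tip [254.1 193.9] [ 0.5292 -0.0254  0.106 ]
side switch_pivot [271.1 207.6] [ 0.5837 -0.0015  0.042 ]
side grinder [278.4 201. ] [0.6411 0.0925 0.    ]
side chute_front [291.3 160.3] [0.6756 0.0885 0.126 ]
g [ 0.64726225  0.08442675 -0.25568498] -14.649670201447291
[[1.0, -2.7], [0.2, -0.4], [-0.1, 0.1], [-1.1, 2.3], [1.3, 0.3], [-2.5, 0.5], [-0.9, 0.3], [0.9, 2.4], [14.9, -8.9], [-2.2, -1.3], [3.0, 1.0], [-2.5, 1.8]]
dosing_cup scene 0.59 [320.4, 211.5] 929 mark [array([ 0.4288, -0.196 ,  0.    ])]
dosing_cup side 0.65 [229.7, 261.6] 1141 mark [array([ 0.4206, -0.187 ,  0.    ])]
dosing_cup [ 0.4253 -0.1809] [ 0.4245 -0.1807] 0.117120869446939 0.4613826243030394
scene 0.051493305870236816
side 0.06562756357670219
yellow_cup scene 0.86 [348.7, 181.1] 521 mark [array([ 0.4216, -0.3347,  0.    ])]
yellow_cup side 0.9 [255.2, 309.2] 1131 mark [array([0.5763, 0.1351, 0.    ])]
yellow_cup [ 0.4175 -0.3349] [ 0.4189 -0.3341] 0.43436350105428534 0.5358484805910722
scene 0.278393351800554
side 0.15597014925373132
blue_cup scene 0.6 [298.2, 243.6] 779 mark [array([ 0.4087, -0.0753,  0.    ])]
blue_cup side 0.76 [213.8, 231.9] 618 mark [array([ 0.4151, -0.07  ,  0.    ])]
blue_cup [ 0.4151 -0.0621] [ 0.4129 -0.0655] 0.48616732705608334 0.4180806461790732
scene 0.18684759916492688
side 0.29931972789115646
```

```bash
python3 - <<'E'
from h import *
C={};I={};obs=[]
for k in range(4):
    for n in("scene","side"):
        d=env.get_image(n); C[n]=cam(d); I[n]=d["img"][:,:,::-1].copy()
        for t in GP:
            for r in env.mark_of(t,n)[:2]:
                if t=="chute_front" and r["centre"][0]>330: continue
                obs.append((n,t,np.array(r["centre"])));break
f=lambda g:np.concatenate([(proj(C[n],g2w(g,GP[t]))[0]-uv) for n,t,uv in obs])
s=least_squares(f,[0.647,0.084,-.2557],loss="soft_l1"); g=s.x; print("g",g,np.degrees(g[2]),env.observe()["time"])
for n in C:
    print(n,[(t,np.median([u for a,b,u in obs if a==n and b==t],axis=0)-proj(C[n],g2w(g,GP[t]))[0]) for t in GP])
deck=[(-100,-65,20),(-100,65,20),(170,65,20),(170,-65,20)]
pod=[(-100,-59,42),(30,-59,42),(30,-125,42),(-100,-125,42)]
for n,(x0,y0,w,h) in(("scene",(110,110,160,190)),("side",(230,90,140,150))):
    k=4; im=cv2.resize(I[n][y0:y0+h,x0:x0+w],None,fx=k,fy=k,interpolation=cv2.INTER_CUBIC)
    pix=lambda P:((proj(C[n],g2w(g,P))-[x0,y0]+.5)*k).round().astype(np.int32)
    cv2.polylines(im,[pix(deck)],True,(0,255,0),1);cv2.polylines(im,[pix(pod)],True,(255,0,255),1)
    for t in GP: cv2.circle(im,tuple(int(v) for v in pix(GP[t])[0]),3,(0,255,255),1)
    cv2.imwrite(f"pics/b_{n}.png",cv2.resize(im,None,fx=min(1,600/im.shape[0]),fy=min(1,600/im.shape[0])))
E
```

```text
g [ 0.64787957  0.0839628  -0.25749861] -14.75358362654794 5.6
scene [('cradle_seat', array([1.81444353, 5.1982741 ])), ('deck_front', array([0.26609147, 0.62045829])), ('lever_tip', array([0.09233678, 1.27521141])), ('switch_pivot', array([-0.917657  ,  0.40568556])), ('grinder', array([1.43804097, 0.85588823])), ('chute_front', array([ 0.63831032, -0.91810845]))]
side [('cradle_seat', array([ 0.49335791, -2.56902998])), ('deck_front', array([ 1.83006862, -1.17250201])), ('lever_tip', array([ 2.04826   , -2.33262575])), ('switch_pivot', array([0.85283274, 1.97451658])), ('grinder', array([ 0.58246283, -1.8603916 ])), ('chute_front', array([-0.6327923 , -0.58393078]))]
```

View pics/b_scene.png

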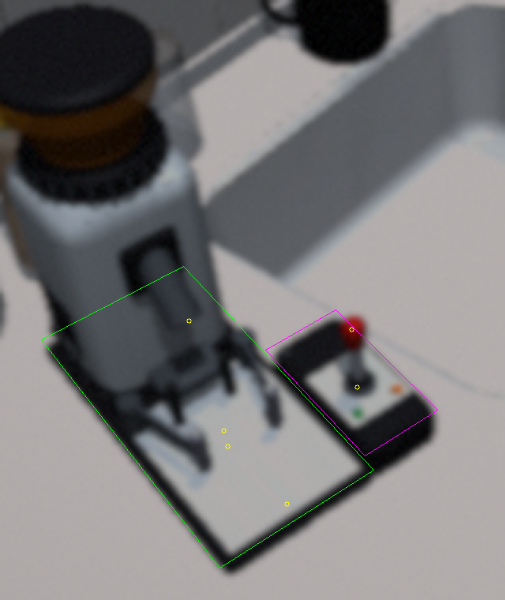

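View pics/b_side.png

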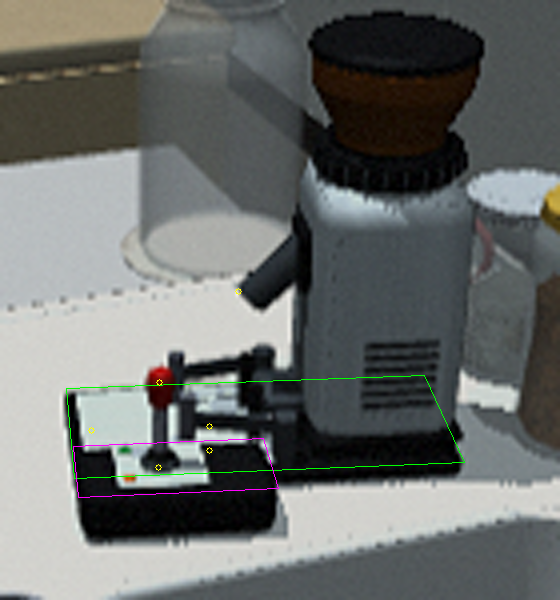

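```bash
cat >> h.py <<'E'
G=(0.648,0.084,-0.2575)
def down(yaw,tilt=0.): # tool x at yaw, z down; tilt>0: fingers lean forward along tool x
    c,s=np.cos(yaw),np.sin(yaw); M=np.c_[[c,s,0],[s,-c,0],[0,0,-1]]
    return M@R.from_rotvec([0,tilt,0]).as_matrix()
def delta(p,M):
    P,T,o=pose(); return (T.T@(np.array(p)-P)*1000).round(1), R.from_matrix(T.T@M).as_rotvec().round(4)
E
python3 - <<'E'
from h import *
print(delta((.4245,-.181,.20),down(.528)))
print(down(.5,.5)[:,2])
E
```

```text
(array([-613.1,  457.2,   38.7]), array([-0.   , -0.   ,  0.777]))
[ 0.42073549  0.22984885 -0.87758256]
```

```bash
python3 -m creep '[[-613,457,38,0,0,0.777],[-613,457,38,0,0,0.777],[-613,457,38,0,0,0.777],[-613,457,38,0,0,0.777],[-613,457,38,0,0,0.777],[-613,457,38,0,0,0.777],[-613,457,38,0,0,0.777],[-613,457,38,0,0,0.777],[-613,457,38,0,0,0.777],[-613,457,38,0,0,0.777],[-613,457,38,0,0,0.777],[-613,457,38,0,0,0.777]]' 1
python3 - <<'E'
from h import *
print(delta((.4245,-.181,.20),down(.528)))
E
```

```text
time: 7.1
tool_pos: [0.4191, -0.1687, 0.2016]
ee_rot: [0.0, 0.965, 0.261, 0.0]
wrist_force: [0.7, 0.9, -0.4]
finger_gap: 1.002
(array([-1.6, 13.3,  1.6]), array([ 0.0006, -0.0004, -0.0007]))
```

```bash
python3 -m creep '[[-1.5,13.3,1.6,0,0,0],[-1.5,13.3,1.6,0,0,0],[-1.5,13.3,1.6,0,0,0]]'
python3 - <<'E'
from h import *
d=env.get_image("wrist"); c=cam(d); im=d["img"][:,:,::-1].copy()
a=np.linspace(0,2*np.pi,60)
for z in(.0,.076):
    cv2.polylines(im,[proj(c,np.c_[.4245+.032*np.cos(a),-.181+.032*np.sin(a),0*a+z]).round().astype(np.int32)],True,(0,255,0),1)
cv2.imwrite("pics/c_wrist.png",im)
L=env.silhouettes("dosing_cup","wrist"); print([(r["confidence"],r["centre"],r["pixels"].sum()) for r in L])
for r in env.mark_of("dosing_cup","wrist"): print(r["confidence"],r["centre"],onplane(c,r["centre"],0))
print(delta((.4245,-.181,.20),down(.528)))
E
```

```text
time: 7.48
tool_pos: [0.4237, -0.1772, 0.2001]
ee_rot: [-0.0, 0.965, 0.262, -0.0]
wrist_force: [0.5, -0.3, 1.2]
finger_gap: 1.0
[(0.81, [257.2, 185.2], np.int64(3290))]
0.94 [255.2, 173.2] [ 0.42198797 -0.18441017  0.        ]
(array([-1.3,  3.3,  0.3]), array([ 0.0004, -0.0002,  0.0015]))
```

View pics/c_wrist.png

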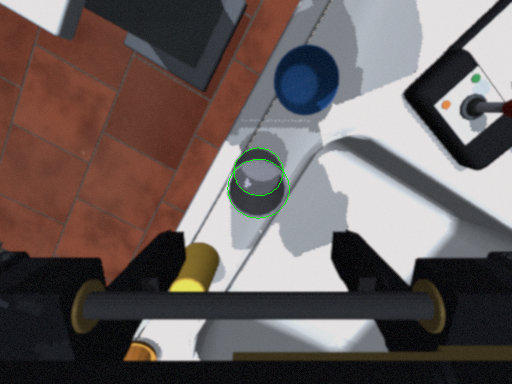

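The projected rim and base circles sit on the steel cup at (258,185), so the position is confirmed. I'll descend and grip.

```bash
python3 -m creep '[[0,0,50,0,0,0],[0,0,100,0,0,0],[0,0,140,0,0,0],[0,0,161,0,0,0],[0,0,161,0,0,0],[0,0,161,0,0,0]]'
python3 - <<'E'
from h import *
print(delta((.4245,-.181,.039),down(.528)))
E
python3 -m creep '[[0,0,0,0,0,0],[0,0,0,0,0,0],[0,0,0,0,0,0],[0,0,0,0,0,0],[0,0,0,0,0,0],[0,0,0,0,0,0]]' -1 25
```

```text
time: 8.38
tool_pos: [0.4246, -0.1786, 0.0399]
ee_rot: [0.001, 0.965, 0.261, 0.001]
wrist_force: [-0.1, 0.1, 0.1]
finger_gap: 1.0
(array([-1.3,  2. ,  0.9]), array([ 0.0015, -0.0006,  0.0005]))
time: 9.12
tool_pos: [0.4241, -0.1788, 0.0394]
ee_rot: [0.0, 0.965, 0.261, 0.0]
wrist_force: [-2.3, 0.1, 6.6]
finger_gap: 0.718
```

```bash
python3 -m creep '[[0,0,-60,0,0,0],[0,0,-120,0,0,0],[0,0,-160,0,0,0],[0,0,-160,0,0,0]]'
python3 - <<'E'
from h import *
p=g2w(G,(-78,0,200))[0]; print(p,delta(p,down(.528)))
E
```

```text
time: 9.62
tool_pos: [0.4248, -0.1791, 0.201]
ee_rot: [0.002, 0.965, 0.261, 0.002]
wrist_force: [-1.4, 0.0, -2.6]
finger_gap: 0.719
[0.57257169 0.10386377 0.2       ] (array([ 270.2, -170. ,    0.7]), array([ 0.0049, -0.0021,  0.    ]))
```

```bash
python3 -m creep '[[270,-170,0,0,0,0],[270,-170,0,0,0,0],[270,-170,0,0,0,0],[270,-170,0,0,0,0],[270,-170,0,0,0,0],[270,-170,0,0,0,0],[270,-170,0,0,0,0],[270,-170,0,0,0,0],[270,-170,0,0,0,0]]'
python3 - <<'E'
from h import *
p=g2w(G,(-78,0,200))[0]; print(p,delta(p,down(.528)))
C={};I={};obs=[]
for k in range(2):
    for n in("scene","side","wrist"):
        d=env.get_image(n); C[n]=cam(d); I[n]=d["img"][:,:,::-1].copy(); cv2.imwrite(f"pics/d_{n}.png",I[n])
        for t in GP:
            for r in env.mark_of(t,n)[:1]:
                obs.append((n,t,np.array(r["centre"]))); print(n,t,r["centre"],r["confidence"],proj(C[n],g2w(G,GP[t]))[0].round(1))
E
```

```text
time: 10.75
tool_pos: [0.5714, 0.1031, 0.1989]
ee_rot: [-0.0, 0.966, 0.26, -0.0]
wrist_force: [0.3, -0.7, -1.5]
finger_gap: 0.712
[0.57257169 0.10386377 0.2       ] (array([ 1.4, -0.1, -1.1]), array([-0.0001,  0.0003, -0.0017]))
scene cradle_seat [181.7, 248.4] 0.65 [180.3 245.6]
scene deck_front [170.5, 210.1] 0.73 [200.3 268.9]
scene lever_tip [218.1, 214.2] 0.65 [220.6 213.8]
scene switch_pivot [221.4, 236.4] 0.83 [222.5 232. ]
scene grinder [182.8, 251.1] 0.87 [181.5 250.8]
scene chute_front [169.8, 211.3] 0.67 [169.2 210.9]
side cradle_seat [281.1, 193.6] 0.69 [281.8 196. ]
side deck_front [255.3, 195.9] 0.84 [252.2 197.1]
side lever_tip [271.1, 184.9] 0.59 [269.3 185. ]
side switch_pivot [269.6, 208.8] 0.82 [269.1 206.3]
side grinder [281.1, 200.4] 0.69 [281.7 202. ]
side chute_front [288.9, 157.9] 0.85 [289.1 162.1]
wrist cradle_seat [299.4, 214.5] 0.59 [302.2 215.1]
wrist grinder [292.4, 210.6] 0.6 [299.9 209.4]
scene cradle_seat [180.9, 248.7] 0.94 [180.3 245.6]
scene deck_front [203.1, 273.0] 0.82 [200.3 268.9]
scene lever_tip [222.0, 217.6] 0.6 [220.6 213.8]
scene switch_pivot [222.4, 228.9] 0.87 [222.5 232. ]
scene grinder [183.4, 251.8] 0.8 [181.5 250.8]
scene chute_front [167.8, 210.9] 0.74 [169.2 210.9]
side cradle_seat [281.6, 192.5] 0.73 [281.8 196. ]
side deck_front [253.8, 197.5] 0.61 [252.2 197.1]
side lever_tip [269.9, 179.8] 0.6 [269.3 185. ]
side switch_pivot [271.2, 209.9] 0.9 [269.1 206.3]
side grinder [283.2, 199.3] 0.64 [281.7 202. ]
side chute_front [289.1, 162.7] 0.81 [289.1 162.1]
wrist cradle_seat [301.4, 214.2] 0.88 [302.2 215.1]
wrist deck_front [254.5, 168.9] 0.89 [255.6 169.7]
wrist grinder [292.1, 211.6] 0.91 [299.9 209.4]
```

View pics/d_wrist.png

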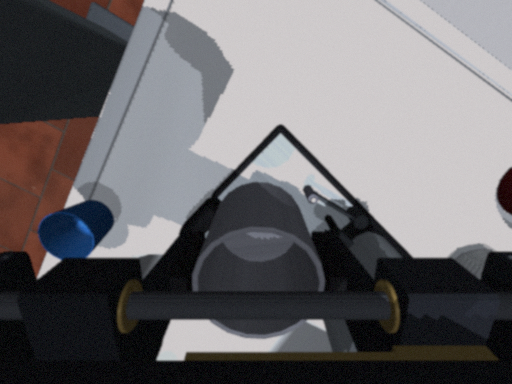

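View pics/d_side.png

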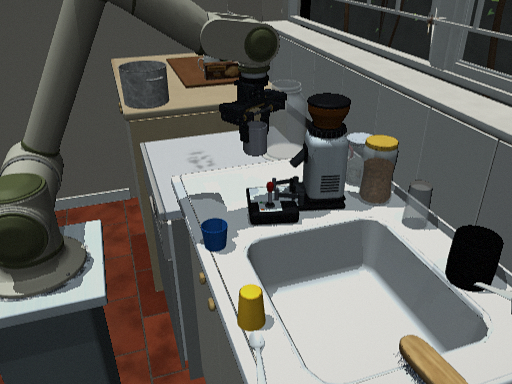

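View pics/d_scene.png

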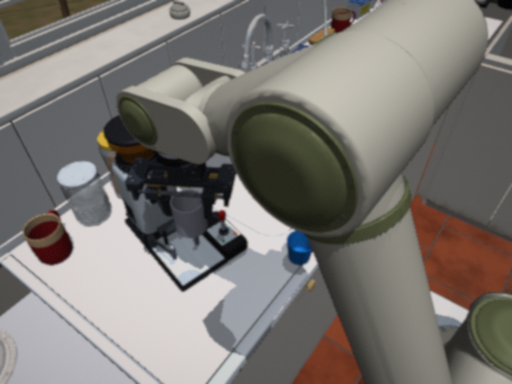

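Wrist view: the cup is held square in the jaws at (258,260). The deck's front-left corner is at (281,126), and the left roller top is at about (308,190). I'll check those two against the grinder fit.

```bash
python3 - <<'E'
from h import *
d=env.get_image("wrist"); c=cam(d); im=d["img"][:,:,::-1].copy()
for P in [(-100,65,20),(-20,31,62),(170,65,20),(0,65,20)]: print(P,proj(c,g2w(G,P))[0].round(1))
cv2.polylines(im,[proj(c,g2w(G,[(-100,-65,20),(-100,65,20),(170,65,20)])).round().astype(np.int32)],False,(0,255,0),1)
cv2.polylines(im,[proj(c,g2w(G,[(-20+6*np.cos(a),31+6*np.sin(a),62) for a in np.linspace(0,6.28,20)])).round().astype(np.int32)],False,(0,0,255),1)
cv2.imwrite("pics/e.png",cv2.resize(im[100:300,180:440],None,fx=3,fy=3,interpolation=cv2.INTER_CUBIC))
E
```

```text
(-100, 65, 20) [285.9 122.2]
(-20, 31, 62) [316.7 199.7]
(170, 65, 20) [420.  264.9]
(0, 65, 20) [341.1 180.9]
```

View pics/e.png

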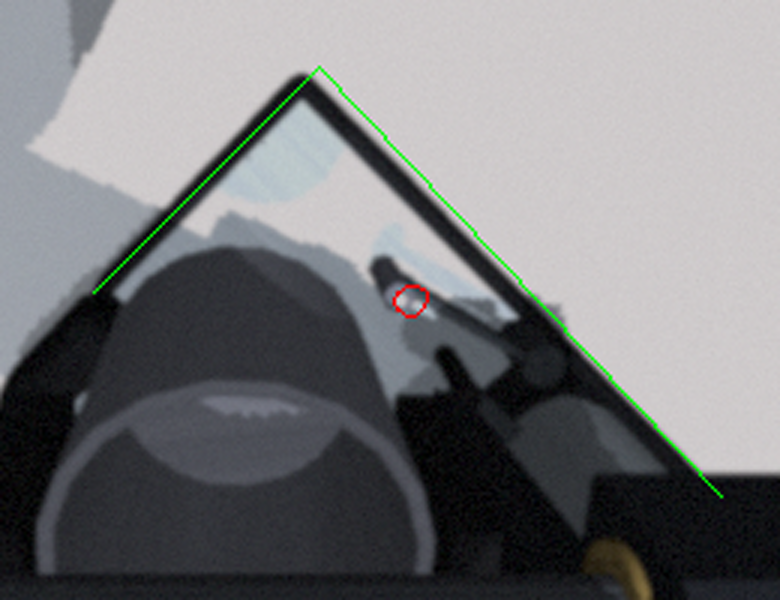

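```bash
python3 - <<'E'
from h import *
d=env.get_image("wrist"); c=cam(d); g=cv2.cvtColor(d["img"],cv2.COLOR_RGB2GRAY).astype(float); g=cv2.GaussianBlur(g,(0,0),.7)
from scipy.ndimage import map_coordinates
def edge(A,B,inn,ts):
    out=[]
    for t in ts:
        P=np.array(A)*(1-t)+np.array(B)*t
        s=np.arange(-14,14,.25)  # mm offset outward
        Q=np.array([P-np.array(inn)*x for x in s]); uv=proj(c,g2w(G,Q))
        v=map_coordinates(g,[uv[:,1],uv[:,0]],order=1); i=np.argmax(np.gradient(v)); out.append((round(P[0]),round(P[1]),s[i],v.min().round(),v.max().round()))
    return out
for r in edge((-100,65,20),(170,65,20),(0,-1,0),np.linspace(.04,.75,12)): print("L",r)
for r in edge((-100,65,20),(-100,-65,20),(1,0,0),np.linspace(.05,.5,6)): print("F",r)
print(pose()[0])
E
```

```text
L (-89, 65, np.float64(-4.75), np.float64(29.0), np.float64(204.0))
L (-72, 65, np.float64(-4.0), np.float64(31.0), np.float64(204.0))
L (-54, 65, np.float64(-3.5), np.float64(32.0), np.float64(204.0))
L (-37, 65, np.float64(-3.5), np.float64(31.0), np.float64(204.0))
L (-19, 65, np.float64(-3.25), np.float64(31.0), np.float64(204.0))
L (-2, 65, np.float64(-2.75), np.float64(31.0), np.float64(204.0))
L (15, 65, np.float64(-2.75), np.float64(33.0), np.float64(204.0))
L (33, 65, np.float64(-0.75), np.float64(19.0), np.float64(204.0))
L (50, 65, np.float64(-2.0), np.float64(16.0), np.float64(204.0))
L (68, 65, np.float64(-1.5), np.float64(17.0), np.float64(204.0))
L (85, 65, np.float64(-1.5), np.float64(19.0), np.float64(204.0))
L (102, 65, np.float64(-1.25), np.float64(20.0), np.float64(204.0))
F (-100, 58, np.float64(3.25), np.float64(32.0), np.float64(204.0))
F (-100, 47, np.float64(4.75), np.float64(25.0), np.float64(204.0))
F (-100, 35, np.float64(4.5), np.float64(24.0), np.float64(204.0))
F (-100, 23, np.float64(4.25), np.float64(22.0), np.float64(205.0))
F (-100, 12, np.float64(4.25), np.float64(24.0), np.float64(204.0))
F (-100, 0, np.float64(4.0), np.float64(28.0), np.float64(205.0))
[0.5717006  0.10422975 0.19889571]
```

```bash
python3 - <<'E'
from h import *
c=cam(env.get_image("wrist")); e=c["e"]; v=e[:2]-np.array(G[:2]); a=G[2]; print(v[0]*np.cos(a)+v[1]*np.sin(a), -v[0]*np.sin(a)+v[1]*np.cos(a), e[2])
E
```

```text
-0.13714824313376892 0.05658278957883954 0.3455639681311375
```

```bash
sed -i 's/^G=.*/G=(0.646,0.082,-0.242)/' h.py; python3 - <<'E'
from h import *
print(delta(g2w(G,(-75,0,62))[0],down(.54)), pose()[0])
E
```

```text
(array([ -0.9,   4.4, 136.9]), array([ 0.   ,  0.   , -0.012])) [0.57170782 0.10424013 0.19891328]
```

```bash
python3 -m creep '[[0,4,40,0,0,0],[0,4,80,0,0,0],[0,4,115,0,0,0],[0,4,130,0,0,0],[0,4,137,0,0,0],[0,4,137,0,0,0],[0,4,139,0,0,0],[0,4,139,0,0,0]]'
```

```text
time: 14.0
tool_pos: [0.5739, 0.1008, 0.0605]
ee_rot: [0.0, 0.965, 0.261, 0.0]
wrist_force: [-0.2, 0.8, -2.0]
finger_gap: 0.713
```

```bash
python3 -m creep '[[0,0,1,0,0,0],[0,0,1,0,0,0],[0,0,2,0,0,0],[0,0,2,0,0,0]]'
```

```text
time: 14.5
tool_pos: [0.574, 0.1009, 0.0594]
ee_rot: [0.0, 0.965, 0.261, 0.001]
wrist_force: [-3.4, 1.3, 10.9]
finger_gap: 0.717
```

```bash
python3 -m creep '[[0,0,0,0,0,0],[0,0,0,0,0,0],[0,0,0,0,0,0],[0,0,-5,0,0,0],[0,0,-40,0,0,0],[0,0,-90,0,0,0],[0,0,-140,0,0,0],[0,0,-140,0,0,0]]' 0.64
python3 - <<'E'
from h import *
for n in("side","scene","wrist"):
    d=env.get_image(n); c=cam(d); im=d["img"][:,:,::-1].copy()
    for r in env.silhouettes("dosing_cup",n)[:1]: print(n,r["confidence"],r["centre"],r["pixels"].sum())
    for r in env.mark_of("dosing_cup",n)[:1]: 
        w=onplane(c,r["centre"],.02); v=w[:2]-np.array(G[:2]); a=G[2]; print(n,r["confidence"],r["centre"],w,(v[0]*np.cos(a)+v[1]*np.sin(a), -v[0]*np.sin(a)+v[1]*np.cos(a)))
    a=np.linspace(0,2*np.pi,40)
    if n=="wrist": 
        for z in(20,96): cv2.polylines(im,[proj(c,g2w(G,np.c_[-75+32*np.cos(a),32*np.sin(a),0*a+z])).round().astype(np.int32)],True,(0,255,0),1)
        cv2.polylines(im,[proj(c,g2w(G,[(-100,-65,20),(-100,65,20),(170,65,20)])).round().astype(np.int32)],False,(0,255,0),1)
    cv2.imwrite(f"pics/f_{n}.png",im)
E
```

```text
time: 15.5
tool_pos: [0.575, 0.1008, 0.202]
ee_rot: [0.001, 0.965, 0.261, 0.004]
wrist_force: [0.0, 0.1, -0.4]
finger_gap: 0.823
side 0.59 [254.4, 184.7] 662
side 0.9 [258.2, 195.0] [0.58588595 0.1116738  0.02      ] (np.float64(-0.06547353239052381), np.float64(0.01440310519900879))
scene 0.61 [199.8, 255.7] 1158
scene 0.89 [198.5, 262.7] [0.58041884 0.09531072 0.02      ] (np.float64(-0.06686000655477732), np.float64(-0.0027933329015020995))
wrist 0.7 [261.2, 193.2] 3735
wrist 0.69 [257.9, 175.3] [0.57261006 0.09805473 0.02      ] (np.float64(-0.07509883989740239), np.float64(-0.002000614555016619))
```

View pics/f_wrist.png

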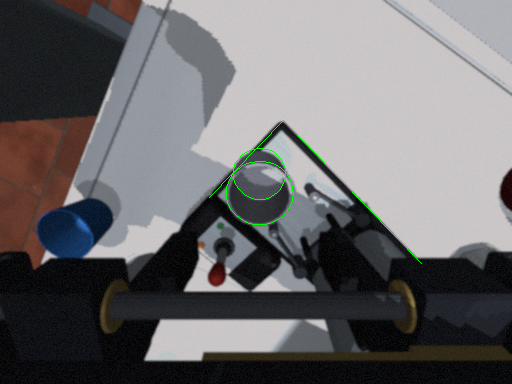

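View pics/f_side.png

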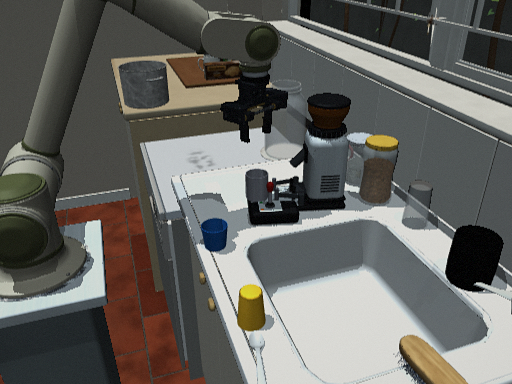

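```bash
python3 - <<'E'
from h import *
c=cam(env.get_image("wrist"))
print(proj(c,g2w(G,[(-20,31,62),(-20,-31,62),(-75,0,62),(-20,31,24),(-20,-31,24)])).round(1).tolist())
print(delta(g2w(G,(-150,0,180))[0],down(G[2],.52)))
E
```

```text
[[314.5, 197.5], [274.4, 234.1], [258.8, 183.4], [308.4, 187.4], [272.7, 220.6]]
(array([-54.6, -51.7,  17.5]), array([-0.2003,  0.4948,  0.7522]))
```

The cup stands on the deck at (258,190), and both predicted rims overlay it. The rollers at (311,190) and (276,230) match to within a few pixels. Next I'll back off, turn, tilt and shut the fingers.

```bash
python3 -m creep '[[-55,-52,17,-0.2,0.495,0.752],[-55,-52,17,-0.2,0.495,0.752],[-55,-52,17,-0.2,0.495,0.752],[-55,-52,17,-0.2,0.495,0.752],[-55,-52,17,-0.2,0.495,0.752],[-55,-52,17,-0.2,0.495,0.752],[-55,-52,17,-0.2,0.495,0.752],[-55,-52,17,-0.2,0.495,0.752]]' -1 30
python3 - <<'E'
from h import *
print(delta(g2w(G,(-150,0,180))[0],down(G[2],.52)))
print(delta(g2w(G,(-150,0,39))[0],down(G[2],.52)))
d=env.get_image("side"); cv2.imwrite("pics/g_side.png",d["img"][:,:,::-1])
E
```

```text
time: 17.0
tool_pos: [0.5006, 0.1177, 0.1811]
ee_rot: [0.031, 0.959, -0.116, 0.256]
wrist_force: [0.9, 0.7, -0.5]
finger_gap: 0.007
(array([-0.8, -0.2,  0.9]), array([-0.0006, -0.0007,  0.0013]))
(array([-70.9,  -0.2, 123.2]), array([-0.0006, -0.0007,  0.0013]))
```

View pics/g_side.png

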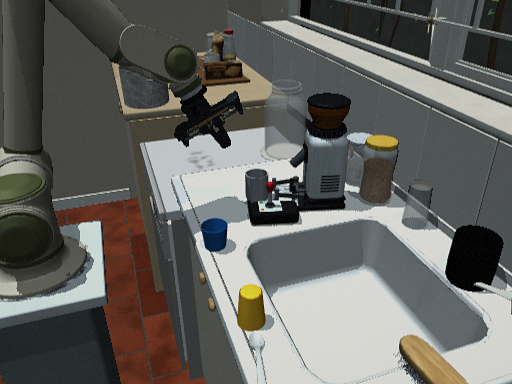

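```bash
python3 -m creep '[[-25,0,43.5,0,0,0],[-50,0,87,0,0,0],[-65,0,113,0,0,0],[-70,0,122,0,0,0],[-70,0,122,0,0,0],[-70,0,122,0,0,0]]'
python3 - <<'E'
from h import *
print(delta(g2w(G,(-125,0,39))[0],down(G[2],.52)),pose()[0])
print(delta(g2w(G,(-50,0,39))[0],down(G[2],.52)))
d=env.get_image("side"); cv2.imwrite("pics/h_side.png",cv2.resize(d["img"][110:260,160:360,::-1],None,fx=4,fy=4,interpolation=cv2.INTER_CUBIC))
E
```

```text
time: 17.8
tool_pos: [0.5006, 0.1179, 0.0409]
ee_rot: [0.031, 0.959, -0.117, 0.256]
wrist_force: [-0.2, 0.3, -0.5]
finger_gap: 0.008
(array([20.6,  0. , 14. ]), array([-0.0005, -0.0021, -0.    ])) [0.50056636 0.11789923 0.04089213]
(array([85.6,  0. , 51.4]), array([-0.0005, -0.0021, -0.    ]))
```

View pics/h_side.png

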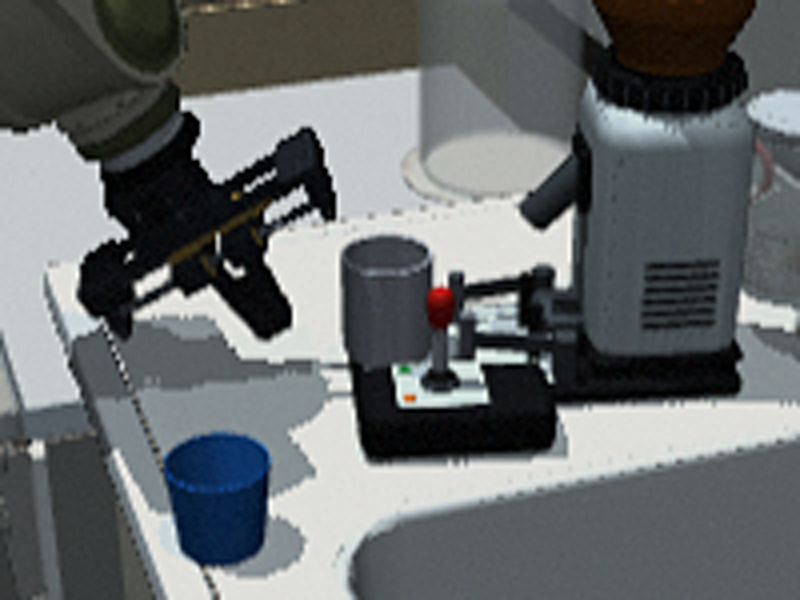

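```bash
python3 -m creep '[[13,0,7.5,0,0,0],[21.7,0,12.4,0,0,0],[26,0,14.9,0,0,0],[30.4,0,17.4,0,0,0],[34.7,0,19.9,0,0,0],[39.1,0,22.4,0,0,0],[43.4,0,24.9,0,0,0],[43.4,0,24.9,0,0,0]]'
python3 - <<'E'
from h import *
for n in("side","wrist"):
    d=env.get_image(n); im=d["img"][:,:,::-1]; cv2.imwrite(f"pics/i_{n}.png",cv2.resize(im[110:260,160:360],None,fx=4,fy=4,interpolation=cv2.INTER_CUBIC) if n=="side" else im)
E
```

```text
time: 18.85
tool_pos: [0.5491, 0.106, 0.0403]
ee_rot: [0.031, 0.959, -0.117, 0.256]
wrist_force: [0.0, -0.0, 0.5]
finger_gap: 0.004
```

View pics/i_side.png

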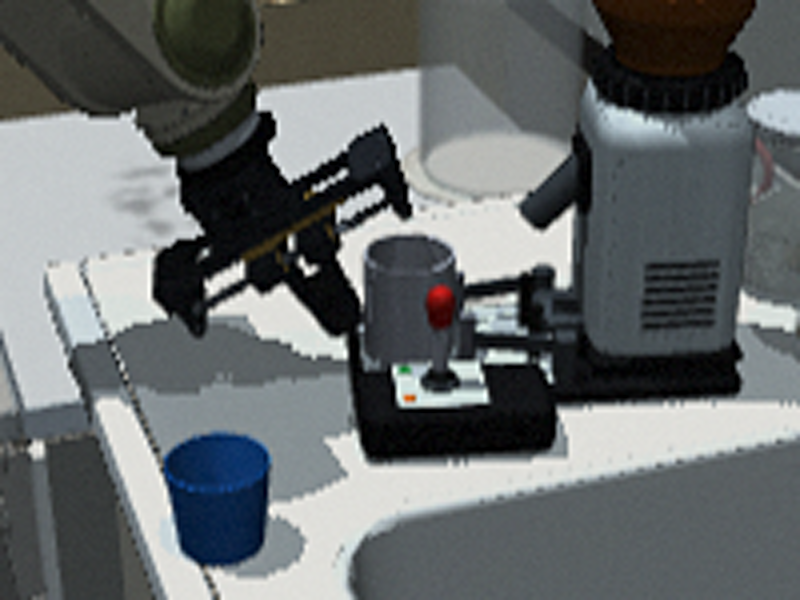

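View pics/i_wrist.png

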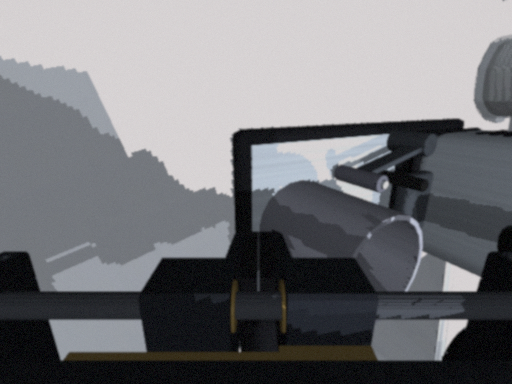

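The cup has slid upright to about (412,300) in the crop and is nearly at the rollers, with the finger behind its lower front. I'll keep pushing.

```bash
python3 -m creep '[[4.3,0,2.5,0,0,0],[8.7,0,5,0,0,0],[13,0,7.5,0,0,0],[17.4,0,9.9,0,0,0],[21.7,0,12.4,0,0,0],[21.7,0,12.4,0,0,0]]'; python3 -m creep '[[4.3,0,2.5,0,0,0],[8.7,0,5,0,0,0],[8.7,0,5,0,0,0]]'
python3 - <<'E'
from h import *
P=pose()[0]; v=P[:2]-np.array(G[:2]); a=G[2]; print((v[0]*np.cos(a)+v[1]*np.sin(a), -v[0]*np.sin(a)+v[1]*np.cos(a)))
for n in("side","wrist"):
    d=env.get_image(n); im=d["img"][:,:,::-1]; cv2.imwrite(f"pics/j_{n}.png",cv2.resize(im[110:260,160:360],None,fx=4,fy=4,interpolation=cv2.INTER_CUBIC) if n=="side" else im)
E
```

```text
time: 19.7
tool_pos: [0.5714, 0.1002, 0.0399]
ee_rot: [0.031, 0.96, -0.117, 0.254]
wrist_force: [-10.9, 2.5, 5.5]
finger_gap: 0.002
time: 20.08
tool_pos: [0.5832, 0.0975, 0.0403]
ee_rot: [0.031, 0.959, -0.117, 0.256]
wrist_force: [-0.9, -0.2, -0.0]
finger_gap: 0.005
(np.float64(-0.06467055550255794), np.float64(-9.646540518087193e-06))
```

View pics/j_side.png

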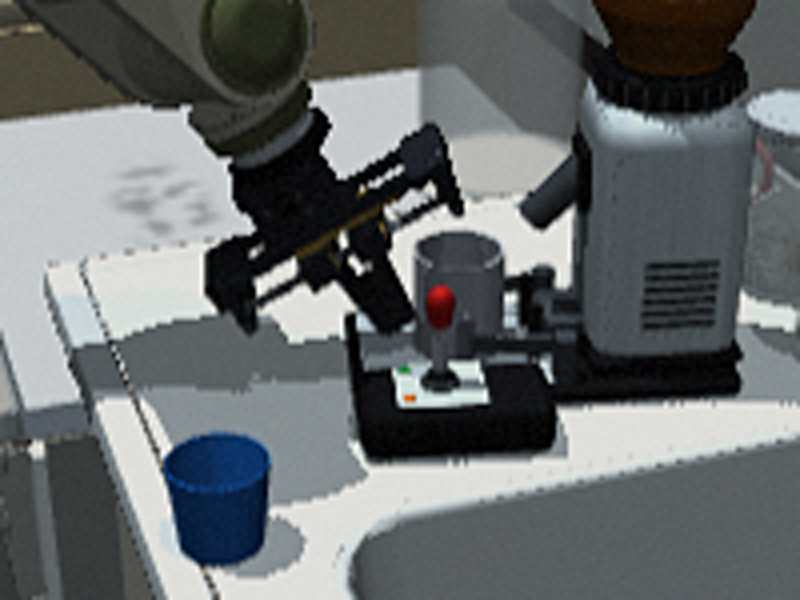

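View pics/j_wrist.png

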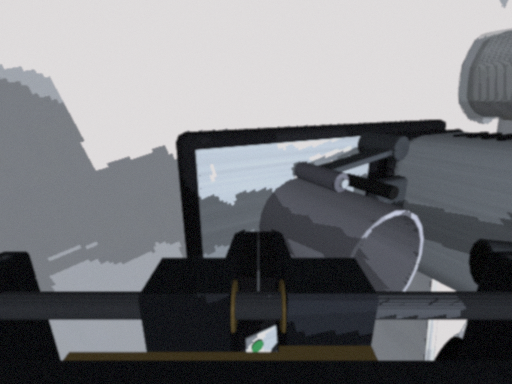

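Force peaked at about 11 N and then fell off. I'll push on to the hard stop.

```bash
python3 -m creep '[[4.3,0,2.5,0,0,0],[7,0,4,0,0,0],[7,0,4,0,0,0]]'; python3 -m creep '[[4.3,0,2.5,0,0,0],[4.3,0,2.5,0,0,0]]';  python3 -m creep '[[4.3,0,2.5,0,0,0],[4.3,0,2.5,0,0,0]]'
```

```text
time: 20.55
tool_pos: [0.5908, 0.0957, 0.0403]
ee_rot: [0.031, 0.959, -0.117, 0.256]
wrist_force: [-1.5, 0.3, 0.6]
finger_gap: 0.009
time: 20.8
tool_pos: [0.5961, 0.0945, 0.0406]
ee_rot: [0.031, 0.959, -0.117, 0.256]
wrist_force: [-0.3, -0.7, 0.9]
finger_gap: 0.004
time: 21.05
tool_pos: [0.6006, 0.0933, 0.0404]
ee_rot: [0.031, 0.959, -0.117, 0.256]
wrist_force: [0.4, -0.4, -0.3]
finger_gap: 0.009
```

```bash
python3 -m creep '[[2.6,0,1.5,0,0,0],[2.6,0,1.5,0,0,0]]';  python3 - <<'E'
from h import *
for n in("side","wrist"):
    d=env.get_image(n); im=d["img"][:,:,::-1]; cv2.imwrite(f"pics/k_{n}.png",cv2.resize(im[110:260,160:360],None,fx=4,fy=4,interpolation=cv2.INTER_CUBIC) if n=="side" else im)
E
```

```text
time: 21.3
tool_pos: [0.6032, 0.0926, 0.0403]
ee_rot: [0.031, 0.959, -0.117, 0.256]
wrist_force: [0.2, -0.2, -0.3]
finger_gap: 0.008
```

View pics/k_side.png

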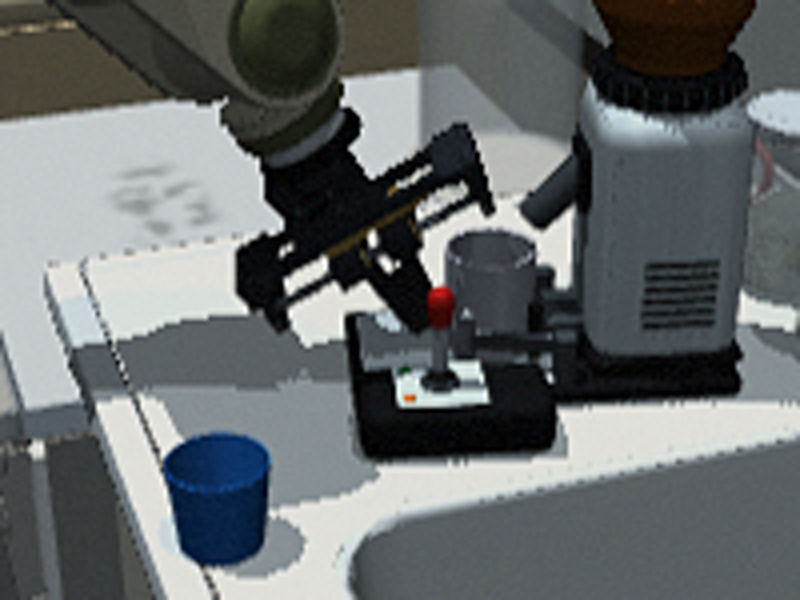

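View pics/k_wrist.png

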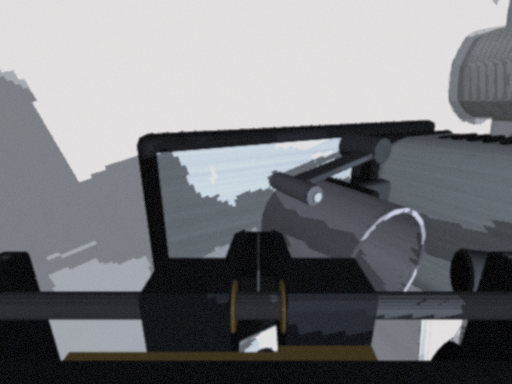

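The cup is at (492,285) with the rollers closing round it, a few mm short of the posts. The hand's front end at (490,210) is still clear of the chute at (525,215). I'll advance in small steps.

```bash
python3 -m creep '[[1.7,0,1,0,0,0],[1.7,0,1,0,0,0]]';python3 -m creep '[[1.7,0,1,0,0,0],[1.7,0,1,0,0,0]]';python3 -m creep '[[1.3,0,0.7,0,0,0],[1.3,0,0.7,0,0,0]]'
```

```text
time: 21.65
tool_pos: [0.6051, 0.0922, 0.0403]
ee_rot: [0.031, 0.959, -0.117, 0.256]
wrist_force: [-0.3, -0.5, 0.8]
finger_gap: 0.002
time: 21.9
tool_pos: [0.6059, 0.0919, 0.0401]
ee_rot: [0.031, 0.959, -0.116, 0.255]
wrist_force: [-6.4, 2.0, 3.8]
finger_gap: 0.005
time: 22.15
tool_pos: [0.6061, 0.0918, 0.04]
ee_rot: [0.031, 0.96, -0.116, 0.254]
wrist_force: [-13.6, 3.3, 10.2]
finger_gap: 0.004
```

```bash
python3 -m creep '[[0.9,0,0.5,0,0,0],[0.9,0,0.5,0,0,0],[0.9,0,0.5,0,0,0]]'; python3 - <<'E'
from h import *
for n in("side","wrist"):
    d=env.get_image(n); im=d["img"][:,:,::-1]; cv2.imwrite(f"pics/l_{n}.png",cv2.resize(im[110:260,160:360],None,fx=4,fy=4,interpolation=cv2.INTER_CUBIC) if n=="side" else im)
E
```

```text
time: 22.52
tool_pos: [0.6063, 0.0918, 0.0399]
ee_rot: [0.031, 0.96, -0.116, 0.253]
wrist_force: [-20.7, 4.6, 13.9]
finger_gap: 0.001
```

View pics/l_side.png

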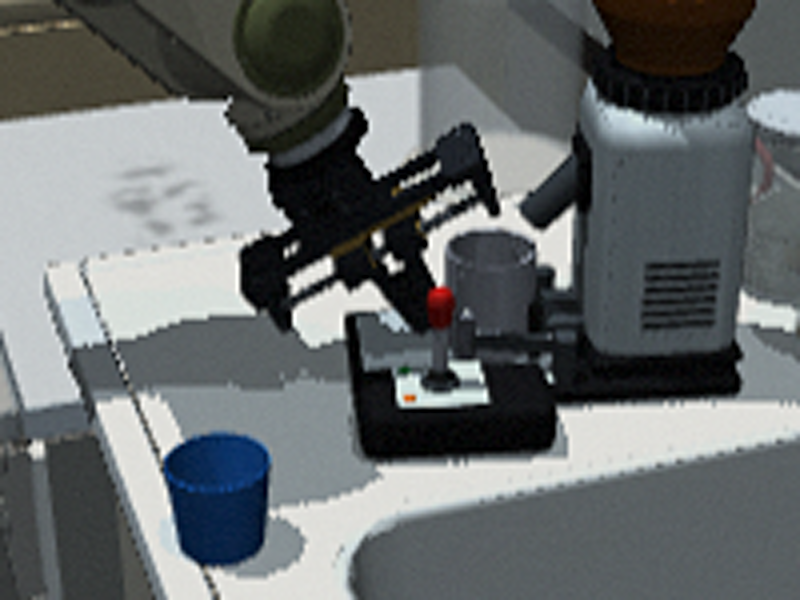

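```bash
python3 -m creep '[[-17,0,-10,0,0,0],[-52,0,-30,0,0,0],[-69,0,-40,0,0,0],[-42,0,-87,0,0,0],[-15,0,-135,0,0,0],[-15,0,-135,0,0,0],[-15,0,-135,0,0,0]]'; python3 - <<'E'
from h import *
C={};M={}
for n in("side","scene"):
    d=env.get_image(n); c=C[n]=cam(d); im=d["img"][:,:,::-1].copy()
    for r in env.silhouettes("dosing_cup",n)[:1]: print(n,r["confidence"],r["centre"])
    for t in ("dosing_cup","cradle_seat"):
      for r in env.mark_of(t,n)[:1]: 
        w=onplane(c,r["centre"],.02); v=w[:2]-np.array(G[:2]); a=G[2]; print(t,n,r["confidence"],r["centre"],np.round((v[0]*np.cos(a)+v[1]*np.sin(a), -v[0]*np.sin(a)+v[1]*np.cos(a)),4))
    k=4; x0,y0=(160,110) if n=="side" else (110,150)
    im=cv2.resize(im[y0:y0+150,x0:x0+200],None,fx=k,fy=k,interpolation=cv2.INTER_CUBIC)
    a=np.linspace(0,2*np.pi,40)
    cv2.polylines(im,[((proj(c,g2w(G,np.c_[32*np.cos(a),32*np.sin(a),0*a+96]))-[x0,y0]+.5)*k).round().astype(np.int32)],True,(0,255,0),1)
    cv2.imwrite(f"pics/m_{n}.png",im)
E
```

```text
time: 23.5
tool_pos: [0.531, 0.1101, 0.1493]
ee_rot: [0.031, 0.959, -0.117, 0.255]
wrist_force: [-1.1, 0.7, 0.1]
finger_gap: 0.006
side 0.75 [282.9, 178.1]
dosing_cup side 0.76 [280.8, 197.0] [-0.0023 -0.0033]
cradle_seat side 0.93 [282.5, 193.2] [0.0055 0.0184]
scene 0.57 [177.0, 234.7]
dosing_cup scene 0.77 [178.3, 245.7] [0.0043 0.0061]
cradle_seat scene 0.73 [183.7, 248.0] [-0.0096  0.0001]
```

View pics/m_side.png

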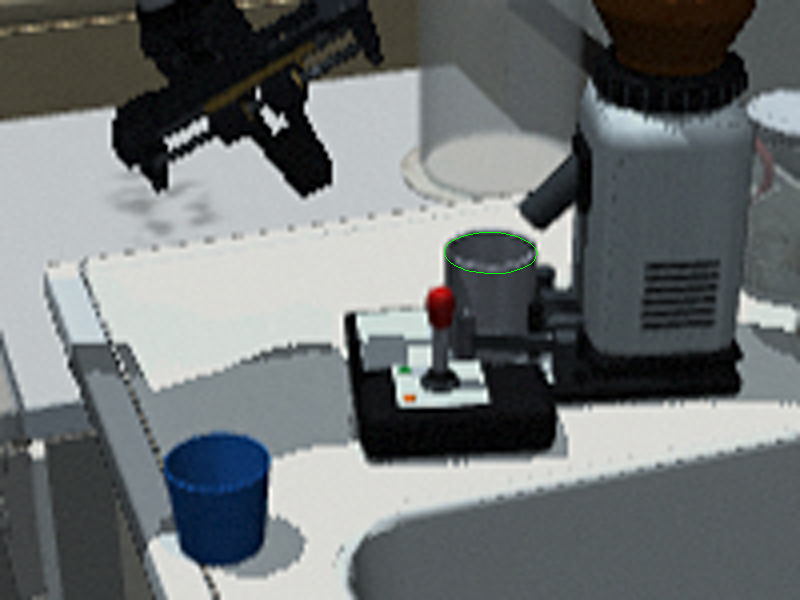

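View pics/m_scene.png

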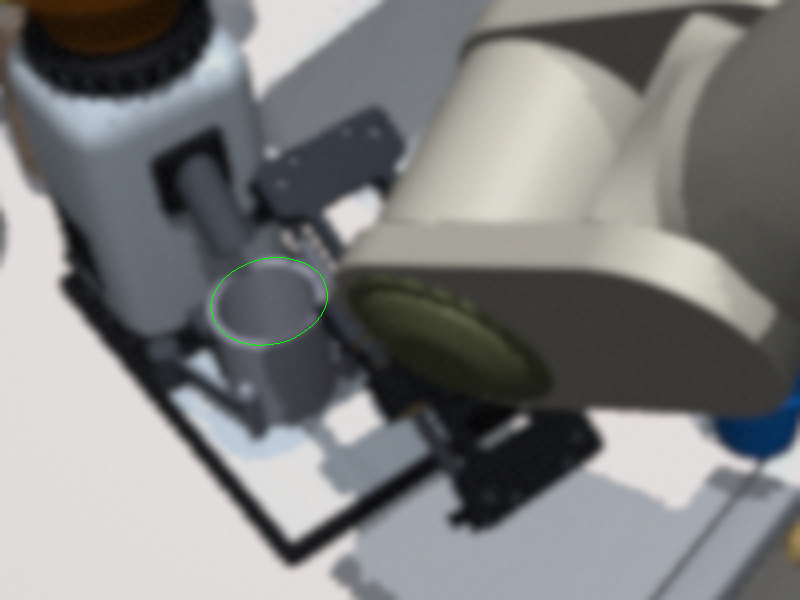

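The docked cup's rim at (490,253) matches the predicted seat rim in both views. It is upright, with a roller closed in front. Now the lever.

```bash
python3 - <<'E'
from h import *
print(delta(g2w(G,(-45,-138,190))[0],down(G[2])))
E
```

```text
(array([ 83.6, 137.9,   1. ]), array([-2.000e-04, -5.201e-01,  2.000e-04]))
```

```bash
python3 -m creep '[[20,10,-35,0,-0.15,0],[83.6,138,1,0,-0.52,0],[83.6,138,1,0,-0.52,0],[83.6,138,1,0,-0.52,0],[83.6,138,1,0,-0.52,0],[83.6,138,1,0,-0.52,0],[83.6,138,1,0,-0.52,0]]'; python3 - <<'E'
from h import *
print(delta(g2w(G,(-45,-138,96))[0],down(G[2])))
for n in("side","wrist"):
    d=env.get_image(n); c=cam(d); im=d["img"][:,:,::-1].copy(); print(proj(c,g2w(G,[(-45,-92,106),(-45,-92,42)])).round(1).tolist(),[(r["centre"],r["confidence"]) for t in("lever_tip","switch_pivot") for r in env.mark_of(t,n)[:1]])
    cv2.imwrite(f"pics/n_{n}.png",im)
E
```

```text
time: 24.78
tool_pos: [0.5687, -0.0396, 0.1908]
ee_rot: [-0.0, 0.993, -0.12, 0.001]
wrist_force: [0.2, 0.1, -0.3]
finger_gap: 0.007
(array([ 0.8,  1.4, 94.8]), array([-0.0005, -0.0013,  0.0023]))
[[269.4, 185.6], [269.2, 206.9]] [([267.4, 181.8], 0.58), ([268.8, 206.3], 0.92)]
[[259.8, 147.0], [259.3, 138.0]] [([258.2, 147.7], 0.89), ([256.6, 136.9], 0.77)]
```

View pics/n_side.png

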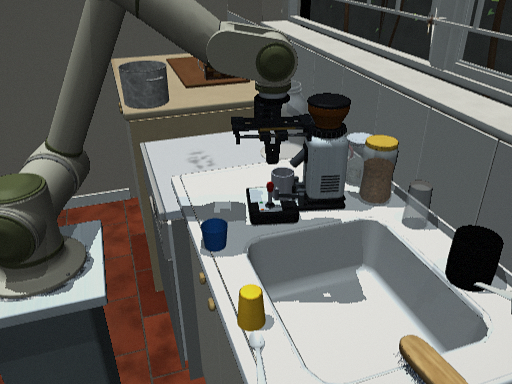

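View pics/n_wrist.png

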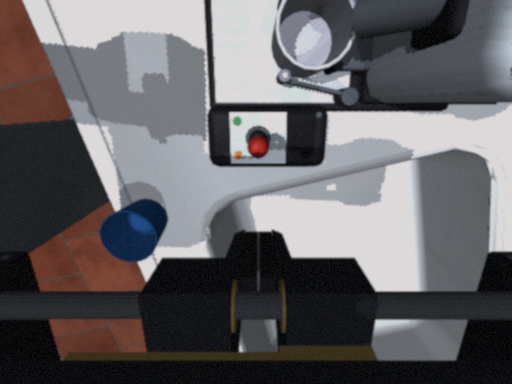

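The lever tip is at (258,147) in the wrist view, against a prediction of (260,147). The cup at (315,30) is behind the rollers and under the chute. I'll descend beside the lever, on its right.

```bash
python3 -m creep '[[0,0,50,0,0,0],[0,0,80,0,0,0],[0,0,94,0,0,0],[0,0,94,0,0,0],[0,0,94,0,0,0]]'; python3 - <<'E'
from h import *
print(delta(g2w(G,(-45,-88,96))[0],down(G[2])))
d=env.get_image("side"); cv2.imwrite("pics/o_side.png",cv2.resize(d["img"][110:260,160:360,::-1],None,fx=4,fy=4,interpolation=cv2.INTER_CUBIC))
E
```

```text
time: 25.7
tool_pos: [0.57, -0.0413, 0.0978]
ee_rot: [0.0, 0.993, -0.121, 0.002]
wrist_force: [0.8, 0.1, 1.2]
finger_gap: 0.004
(array([ -0.8, -50. ,   1.9]), array([-0.0004, -0.0033,  0.0004]))
```

View pics/o_side.png

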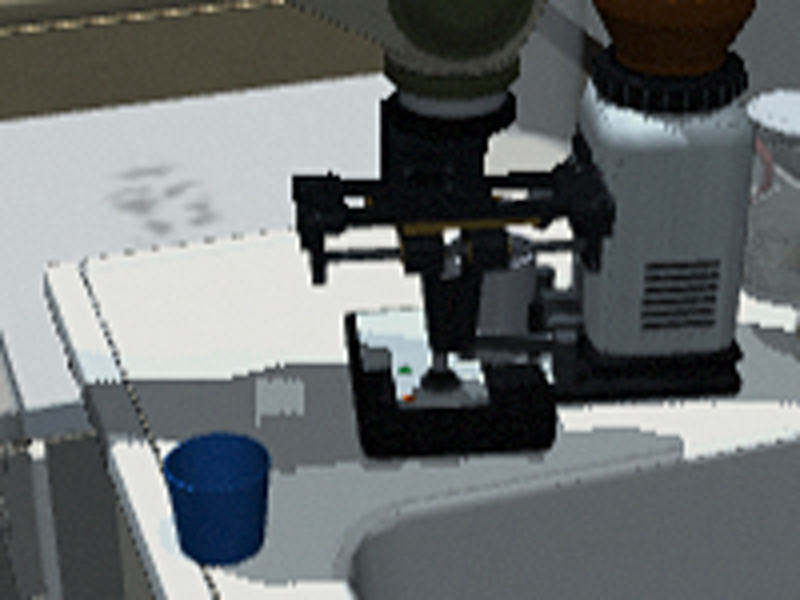

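```bash
python3 -m creep '[[-3,-8,1,0,0,0],[-5,-16,1,0,0,0],[-5,-24,1,0,0,0],[-5,-32,1,0,0,0],[-5,-40,1,0,0,0],[-5,-44,1,0,0,0],[-5,-44,1,0,0,0]]'; python3 -m creep '[[0,-3,0,0,0,0],[0,-3,0,0,0,0]]'
```

```text
time: 26.62
tool_pos: [0.575, 0.0026, 0.0955]
ee_rot: [0.0, 0.993, -0.12, 0.0]
wrist_force: [-0.7, -3.5, -0.5]
finger_gap: 0.008
time: 26.88
tool_pos: [0.5757, 0.0054, 0.0954]
ee_rot: [0.0, 0.993, -0.121, 0.0]
wrist_force: [-0.4, -4.6, -2.4]
finger_gap: 0.005
```

```bash
python3 -m creep '[[0,-2,0,0,0,0],[0,-2,0,0,0,0]]'; python3 -m creep '[[0,-1.5,0,0,0,0],[0,-1.5,0,0,0,0]]'; python3 -m creep '[[0,-1.5,0,0,0,0],[0,-1.5,0,0,0,0]]'
```

```text
time: 27.12
tool_pos: [0.5762, 0.0072, 0.0953]
ee_rot: [0.0, 0.993, -0.121, 0.0]
wrist_force: [-0.0, -5.9, -2.7]
finger_gap: 0.006
time: 27.38
tool_pos: [0.5765, 0.0085, 0.0952]
ee_rot: [0.0, 0.993, -0.121, 0.0]
wrist_force: [-0.6, -6.2, -3.8]
finger_gap: 0.003
time: 27.62
tool_pos: [0.5769, 0.0099, 0.0952]
ee_rot: [0.0, 0.993, -0.121, 0.0]
wrist_force: [0.3, -7.2, -3.5]
finger_gap: 0.002
```

```bash
python3 -m creep '[[0,-1.5,0,0,0,0],[0,-1.5,0,0,0,0]]'; python3 -m creep '[[0,-1.5,0,0,0,0],[0,-1.5,0,0,0,0]]'; python3 - <<'E'
from h import *
P,T,o=pose(); v=P[:2]-np.array(G[:2]); a=G[2]; print((v[0]*np.cos(a)+v[1]*np.sin(a), -v[0]*np.sin(a)+v[1]*np.cos(a)))
for n in("side","wrist"):
    d=env.get_image(n); im=d["img"][:,:,::-1]; cv2.imwrite(f"pics/p_{n}.png",cv2.resize(im[110:260,160:360],None,fx=4,fy=4,interpolation=cv2.INTER_CUBIC) if n=="side" else im)
E
```

```text
time: 27.88
tool_pos: [0.5772, 0.0112, 0.0952]
ee_rot: [0.0, 0.993, -0.121, 0.0]
wrist_force: [0.6, -7.3, -4.1]
finger_gap: 0.006
time: 28.12
tool_pos: [0.5774, 0.012, 0.0951]
ee_rot: [0.001, 0.993, -0.121, 0.0]
wrist_force: [-0.3, -10.5, -4.4]
finger_gap: 0.004
(np.float64(-0.049791106258391477), np.float64(-0.08440920326215437))
```

View pics/p_side.png

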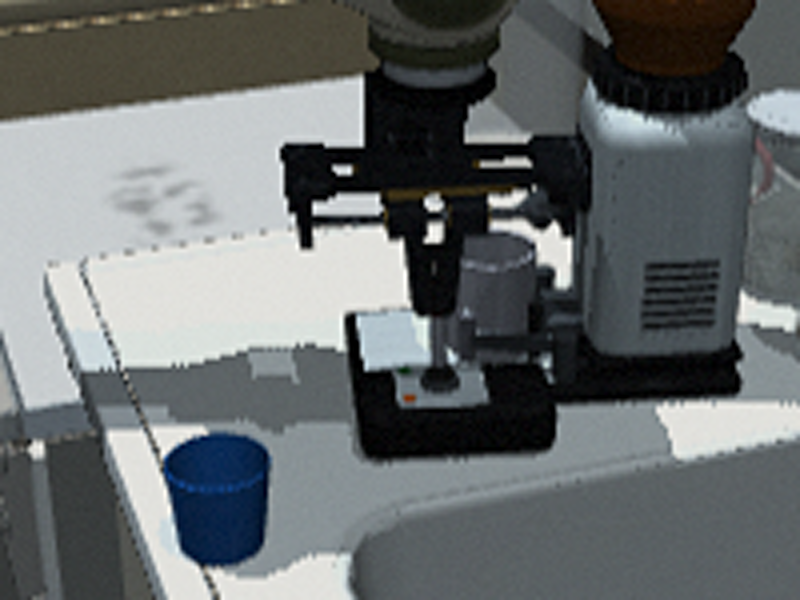

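View pics/p_wrist.png

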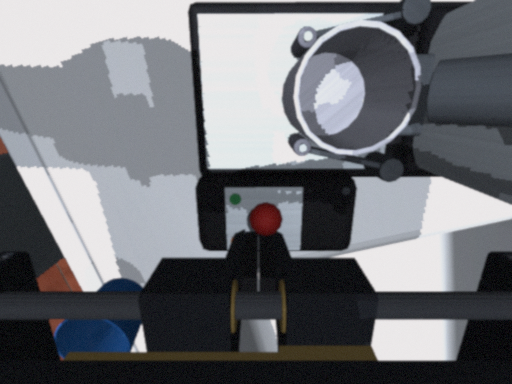

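The wrist view shows both rollers, at (307,38) and (302,145), closed in front of the docked cup. The lever is pushed over and the force is now climbing (the stop). I'll add a little more push and hold.

```bash
python3 -m creep '[[0,-1.5,0,0,0,0],[0,-1.5,0,0,0,0]]'; python3 -m creep '[[0,-1.5,0,0,0,0],[0,-1.5,0,0,0,0]]';  python3 -m creep '[[0,0,0,0,0,0],[0,0,0,0,0,0],[0,0,0,0,0,0],[0,0,0,0,0,0],[0,0,0,0,0,0],[0,0,0,0,0,0],[0,0,0,0,0,0],[0,0,0,0,0,0],[0,0,0,0,0,0],[0,0,0,0,0,0],[0,0,0,0,0,0],[0,0,0,0,0,0]]'
```

```text
time: 28.48
tool_pos: [0.5775, 0.0124, 0.0951]
ee_rot: [0.002, 0.993, -0.121, -0.0]
wrist_force: [-3.4, -16.4, -4.2]
finger_gap: 0.003
time: 28.72
tool_pos: [0.5776, 0.0128, 0.095]
ee_rot: [0.003, 0.993, -0.121, -0.001]
wrist_force: [-4.6, -22.5, -5.6]
finger_gap: 0.006
time: 30.22
tool_pos: [0.5776, 0.0127, 0.095]
ee_rot: [0.003, 0.993, -0.121, -0.001]
wrist_force: [-4.4, -22.5, -4.2]
finger_gap: 0.004
```

It sat at the stop, stalled at 22 N, for over 1.5 s. Releasing to the right.

```bash
python3 -m creep '[[0,60,0,0,0,0],[0,75,0,0,0,0],[0,75,-40,0,0,0],[0,75,-100,0,0,0],[-60,75,-150,0,0,0],[-120,75,-150,0,0,0],[-120,75,-150,0,0,0],[-120,75,-150,0,0,0]]'; python3 - <<'E'
from h import *
for n in("side","scene","wrist"):
    d=env.get_image(n); c=cam(d); im=d["img"][:,:,::-1]
    print(n,proj(c,g2w(G,[(-45,-92,106),(0,0,20)])).round(1).tolist(),[(t,r["centre"],r["confidence"]) for t in("lever_tip","dosing_cup") for r in env.mark_of(t,n)[:1]])
    cv2.imwrite(f"pics/q_{n}.png",cv2.resize(im[110:260,160:360],None,fx=4,fy=4,interpolation=cv2.INTER_CUBIC) if n=="side" else im)
E
```

```text
time: 31.22
tool_pos: [0.4441, -0.0274, 0.2459]
ee_rot: [-0.0, 0.993, -0.12, 0.001]
wrist_force: [-0.1, 0.4, 0.2]
finger_gap: 0.005
side [[269.4, 185.6], [281.4, 196.4]] [('lever_tip', [274.0, 179.7], 0.57), ('dosing_cup', [282.2, 196.8], 0.65)]
scene [[221.7, 213.1], [181.5, 245.5]] [('lever_tip', [223.2, 215.6], 0.64), ('dosing_cup', [180.4, 245.5], 0.92)]
wrist [[381.2, 121.3], [398.5, 38.7]] [('dosing_cup', [397.5, 39.4], 0.95)]
```

View pics/q_side.png

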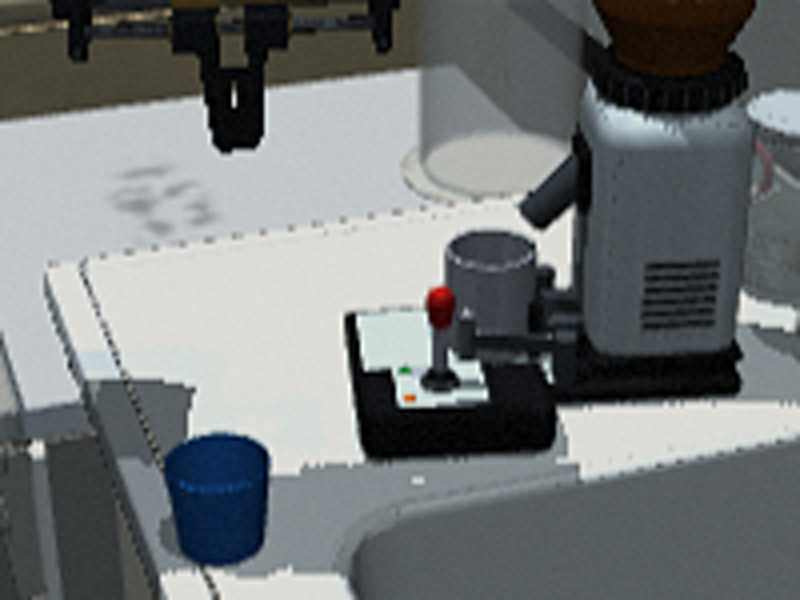

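View pics/q_wrist.png

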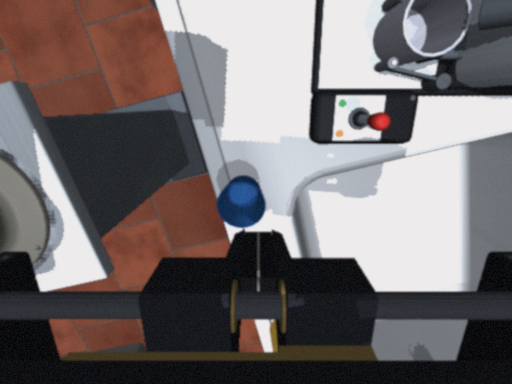

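The lever is upright again at (440,305), the same place as before. The cup is docked at (490,285) and the blue cup hasn't moved at (218,495). The robot is clear of everything, so I'll hand in.

```bash
python3 - <<'E'
from cell import env
print(env.silhouettes("yellow_cup","side")[0]["centre"]); print(env.finish_job(), env.observe()["time"])
E
```

```text
[253.1, 310.1]
the job is handed in; nothing more can be done
the job is handed in; nothing more can be done
```

The job is done and handed in, at about 31 s on the robot's clock. It returned no verdict.

- **Cup:** I set the steel cup on the front of the deck and pushed it in low on its front with tilted, shut fingers. The force rose to about 11 N at the rollers, fell to almost nothing, then climbed to about 20 N as the cup stalled against the posts. Afterwards its rim lay on the predicted seat in both the scene and side views, and the wrist view showed both rollers closed in front of it.
- **Lever:** Only after that I pushed the lever to the green side until it stalled at its stop, with about 22 N on the wrist. I held it there for over 1.5 s, then moved away to the right so it sprang back. The side view shows it upright again, where it stood before. I never pushed it to the orange side.
- **Last checks:** The robot stood clear with no force on the wrist. The blue cup sits where it did in the side picture, and the yellow cup's detected centre shifted only about 2 pixels, within the detector's usual noise.
- **Disagreement:** My first fit of the grinder's position was a few mm and about 1° off the deck edge seen from the wrist camera. I corrected it before setting the cup down. Single network marks scattered by several pixels and I averaged or ignored them.

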